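Roll a drill core into the measuring V-block

ROBOT

A 6-joint arm with a two-finger parallel gripper is mounted at the origin on the work surface. World frame = base frame: x ahead of the robot, y to its left, z up, the work surface at z = 0. Lengths are in m, angles in degrees, forces in N, time in s.
With the tool pointing down it reaches from about 0.4 to 0.825 m from the base axis. Payload 7 kg.
Tool frame: the origin (TCP) lies on the centre line of the jaws, within the pads' length; the fingertips stand 19 mm ahead of it and the grasp point (between the pads) is the TCP; z points along the fingers, y is the line along which they close (so a half turn about z gives the same grasp; the last joint's range is limited). The gripper opens to 88 mm and grips with 3 to 60 N. Pads are 19 mm wide; open, the fingers measure 130 mm over their backs; the gripper's body (78 mm by 193 mm) begins 47 mm behind the grasp point.
Start: joints at [16.507, 20.546, 0.682, 0, -70.136, -16.507], TCP at [0.675, -0, 0.246] pointing down, gripper open.
Joint ranges: [-176.03, 176.03], [-82.01, 121.73], [-58.28, 71.71], [-173.87, 95.51], [-174.79, -0.11], [-173.66, 173.66]. Speed limits (degrees/s): [136.94, 136.94, 172.46, 180, 180, 180].

INTERFACE

Orientations are given as [roll, pitch, yaw] about the fixed x, y, z axes, in that order (R = Rz(yaw) Ry(pitch) Rx(roll)).
In Python, from plant import get_state, capture, close_job gives the robot as it stands.
- The arm moves only by the tool apply_moves, never from a script. Its argument "targets" is a list of rows, each a list of 7 numbers: the opening, from 0 (shut) to 1 (fully open), then the shift along the tool's x, y, z normalised to -1 to 1, where 1 is 1000 mm, then the turn, a rotation vector about the tool's x, y, z normalised to -1 to 1, where 1 is 90 degrees. In form: [[claw, tx, ty, tz, ax, ay, az], ...]. A call has 1 to 20 rows; each row shifts and turns the commanded pose from where the row before left it, along the tool's axes as they then stand; what a row does not reach is not made up. A row lasts 1/12 s, in which the tool goes at most 41.7 mm and 7.16 degrees, less where a joint would pass 70% of its speed; a pose out of reach is approached as far as the arm can. A call with a number of a shift or a turn outside -1 to 1 is refused whole. A call with a gripper value outside its range is refused whole. The fingers move at their own pace and stop on an object; "newtons" is the grip in N (left out, the last holds). Time passes only in rows, so rows that do not move let the fingers close. It gives the time, the measured TCP pose, the force, the opening and the grip force at its end, in the units of the state.
- get_state(): the state, without advancing time (a new reading comes with each control period).
- capture(name): name is "scene" or "side" or "wrist"; returns a dict with "frame" (400x640x3 uint8, red, green, blue), "range_z" (400x640 float32, m along the optical axis (not along the pixel's ray), 0 where there is no reading), "camera_matrix" (3x3 intrinsics, pixels), "T" (4x4, takes a point from camera to world coordinates). Camera axes: x right, y down, z forward; pixel columns grow to the right and rows downward; lengths in m; the calibration is good to about 2 mm. A picture is of the moment at which its call begins.
- close_job(): hands the job in; it is judged then, once.
The state is a dict: "time_s": time; "joints": joint angles; "qd": joint speeds; "joint_torque": joint torques, N m; "tcp_pos": TCP position; "eef_rot": TCP orientation; "contact_force": force on the tool from outside, world axes, zero at the start; "moment": the same for the moment, N m; "gripper_width": finger opening in m; "gripper_force": force on a finger pad.
Only numpy, scipy, OpenCV 4.12 (cv2) and the standard library are available. Lean on these libraries where they do the work, as an engineer would, in place of code of your own. Each camera call takes 0.05 s, during which the arm holds its last target. There are 200 camera calls.

TASK

Measure-up of a rock core: with the fingers only, and without picking it up, roll the drill core that lies on the bench gently along the bench on its side, up the lead-in ramp and into the V of the measuring cradle. Then push it lengthwise along the V until its end is fully home against the cradle's end stop, and leave it lying there. Do not disturb the other things on the bench.

Things in the scene. Friction and masses are not known exactly. Their poses are not given: they have to be found in the camera images.
- core: Rock drill core: smooth grey banded stone cylinder (friction about 0.4), diameter 48, length 100 mm, about 0.5 kg, lying on its side on the bench; a push makes it roll, and it rolls on a little by itself. A thin black line runs along it. Origin at its very centre (24 mm above the bench as it lies); its x axis is the cylinder's axis (roll changes as it rolls). Both ends flat and alike.
- cradle: Measuring cradle: polished aluminium V-block (slippery: friction on the core about 0.25) screwed to the bench, with a ramp and an end stop. Origin at bench height, straight under the V's bottom line, z up. The V runs along the cradle's x axis at y = 0, from x = -100 mm (open end, nearer the robot) to the end stop at x = +50 mm. The ramp is on its +y side: the core is rolled in from +y towards -y.
- home (a point): The point where the core's centre is when it lies in the V, fully home against the end stop: on the cradle's x = 0, y = 0, 29.7 mm above the bench. Axes as the cradle's. Anywhere in the V the core's centre is at that height and y = 0.
- lip (a point): Middle (cradle x = -25 mm) of the flat lip between ramp and V, 10.5 mm above the bench; lip from cradle y = 14.7 to 18.7 mm, 150 mm long like the V. From it the ramp slopes down to the bench at y = 100 mm (a core let go on it rolls back down), and on the other side the V's flank drops at 30 degrees to the V's bottom, 2 mm above the bench. Past the lip the core drops into the V by itself.
- stop (a point): Middle of the end stop's face that the core's end must meet, at cradle x = +50 mm, 29.7 mm above the bench; it faces the cradle's -x. The stop is an upright steel plate 10 mm thick, 46 mm high, from cradle y = -76 to +32 mm.
- rail (a point): Middle of the top of the back rail, 33 mm above the bench, cradle y = -52 to -76 mm, 150 mm long, with a steel scale on it. The V's other flank climbs to it from the V's bottom at 30 degrees.
- offcut: Bystander: a short piece of the same rock core standing on end, 48 mm in diameter, 55 mm high, on the bench beyond the cradle. Origin at the centre of its underside.
- beaker: Bystander: an empty glass beaker, 70 mm wide at the rim and 95 mm high, standing upright. Origin at the centre of its underside.
- case: Bystander: a blue hard spectacle case lying on the bench, 62 x 160 x 36 mm (x, y, z). Origin at the centre of its underside.
There are look-alikes about, which are no part of the job. What is shaped like the core but red is not meant.

How it is judged:
By the outcome, as a careful person would: the job done as asked, in the order asked, and still so for the second after the job is handed in, with the robot touching nothing.
It also fails if it takes over 46 s, if anything falls off the work surface, if the arm or the gripper's body presses on something with over 40 N, if the wrist force passes 120 N, or if a joint passes its speed limit or range.

## Working session

There is one attempt and no reset: what is moved stays moved. The work goes in short steps, Python scripts to look and compute and a tool call to move; the robot and the scene stay as the last step left them, time stands still between calls to the robot, and variables do not carry over. Pictures are saved under pics/ and viewed, at most 13 in all, crops included, and the job is handed in when it is done.

Besides the shell and the picture viewer there is one more tool, called after "Emit:" as a command line: name --pt "numbers of a row" for each row, then --argument value for the rest. apply_moves: Moves the arm, as the interface text tells. Scaled input: -1 to 1 covers 1000 mm each way for a shift and 90 degrees each way for a turn. Its arguments: {"type":"object","properties":{"targets":{"type":"array","items":{"type":"array","items":{"type":"number"}}},"newtons":{"type":"number"}},"required":["targets"]}

```bash
mkdir -p pics; cat > h.py <<'E'
import numpy as np,cv2
from plant import get_state,capture,close_job
def pts(c):
    K=c["camera_matrix"];z=c["range_z"];v,u=np.mgrid[0:400,0:640]
    p=np.stack([(u-K[0,2])/K[0,0]*z,(v-K[1,2])/K[1,1]*z,z],-1)
    return p@c["T"][:3,:3].T+c["T"][:3,3]
def save(n,c): cv2.imwrite(f"pics/{n}.png",c["frame"][:,:,::-1])
E
python3 - <<'E'
from h import *
for n in("scene","side"):
    c=capture(n);save(n+"1",c);np.savez(n+"1.npz",**c)
    print(n,c["T"].round(3).tolist(),c["camera_matrix"].tolist())
print(get_state())
E
```

```text
scene [[0.544, 0.679, -0.493, 1.038], [0.839, -0.434, 0.327, -0.302], [0.008, -0.592, -0.806, 0.812], [0.0, 0.0, 0.0, 1.0]] [[415.72590859717894, 0.0, 327.07707922363505], [0.0, 415.72590859717894, 190.62260585390533], [0.0, 0.0, 1.0]]
side [[0.932, -0.188, 0.309, 0.242], [-0.362, -0.48, 0.799, -0.889], [-0.002, -0.857, -0.516, 0.619], [0.0, 0.0, 0.0, 1.0]] [[416.0211035082552, 0.0, 317.49023697214307], [0.0, 416.0211035082552, 203.25034923952984], [0.0, 0.0, 1.0]]
{'time_s': 0.1, 'joints': array([ 1.65084854e+01,  2.05862391e+01,  6.40885470e-01, -1.62537938e-02,
       -7.01351689e+01, -1.65079299e+01]), 'qd': array([ 0.02544602, -0.06189647,  0.11479428,  0.14110431, -0.03381381,
       -0.10037072]), 'joint_torque': array([-1.42273191e-03, -5.84165347e+01,  2.93752134e+01,  7.01551259e+00,
        1.01412315e-02, -6.66964229e-05]), 'tcp_pos': array([ 6.74613526e-01, -8.14926342e-06,  2.44747489e-01]), 'eef_rot': array([ 1.79918454e+02, -8.23144196e-03, -9.00049724e+01]), 'contact_force': array([ 0.21552944, -0.22029033,  0.13993276]), 'moment': array([-0.04218457, -0.03421645, -0.02549819]), 'gripper_force': 0.0, 'gripper_width': 0.08755981867895817}
```

View pics/scene1.png

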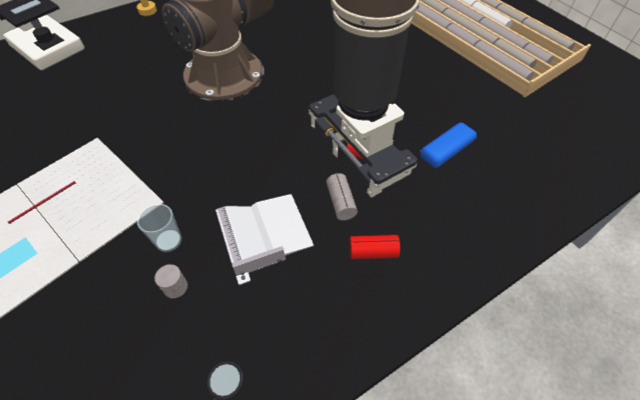

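View pics/side1.png

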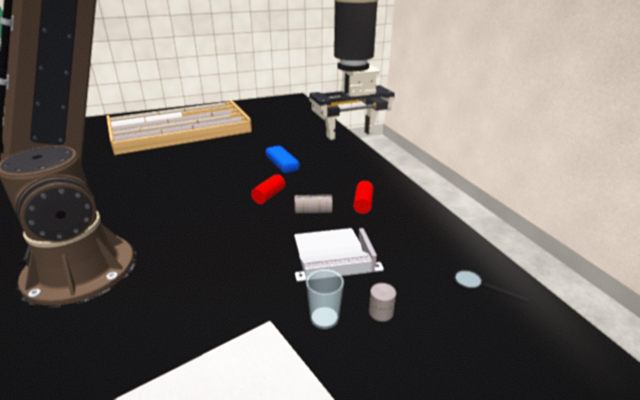

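The scene view shows the core at (342,197), the cradle at (265,235) with its stop at the near-left end (260,262), red look-alikes at (375,247) and (352,152), the beaker at (162,230) and the offcut at (171,281). In the side view the core is at (313,204), the cradle at (338,252), its stop at (367,245), and the reds at (268,189) and (363,197).

```bash
cat > m.py <<'E'
from h import *
def rect(P,m):
    q=P[m][:,:2].astype(np.float32); r=cv2.minAreaRect(q*1000); b=cv2.boxPoints(r)
    return np.round(r[0],1),np.round(r[1],1),round(r[2],1),b.round(0).tolist()
def blobs(P,F,m,mn=40):
    n,l,s,_=cv2.connectedComponentsWithStats(m.astype(np.uint8))
    for i in range(1,n):
        if s[i,4]>mn:
            k=l==i; print(s[i].tolist(),'z %.3f..%.3f'%tuple(np.percentile(P[k][:,2],[2,98])),'rgb',F[k].mean(0).round(),*rect(P,k))
E
python3 - <<'E'
from m import *
for n in("scene1","side1"):
    c=dict(np.load(n+".npz"));P=pts(c);F=c["frame"]
    ok=(c["range_z"]>0)&(P[...,2]>.006)&(P[...,2]<.12)&(P[...,0]>.3)&(P[...,0]<.95)&(abs(P[...,1])<.45)
    print(n);blobs(P,F,ok)
    b=(c["range_z"]>0)&(F.max(-1)<30)&(P[...,0]>.4)&(P[...,0]<.8)&(abs(P[...,1])<.4)
    print('bench z',np.percentile(P[b][:,2],[5,50,95]))
E
```

```text
scene1
[421, 123, 56, 45, 1288] z 0.013..0.040 rgb [ 43. 107. 208.] [599.3 362.6] [ 62.2 160.4] 5.9 [[560.0, 439.0], [577.0, 280.0], [638.0, 286.0], [622.0, 446.0]]
[348, 143, 15, 16, 77] z 0.014..0.046 rgb [151.  33.  30.] [495.1 137.3] [42.2 10.5] 25.9 [[474.0, 133.0], [478.0, 123.0], [516.0, 142.0], [512.0, 151.0]]
[327, 173, 31, 47, 915] z 0.011..0.051 rgb [144. 135. 133.] [587.   36.7] [ 48.5 104.4] 70.7 [[530.0, 31.0], [628.0, -3.0], [644.0, 42.0], [546.0, 77.0]]
[98, 186, 84, 66, 2701] z 0.006..0.097 rgb [180. 184. 185.] [ 401.4 -382. ] [213.4 133.1] 5.4 [[289.0, -326.0], [301.0, -458.0], [514.0, -438.0], [501.0, -306.0]]
[216, 197, 84, 86, 3869] z 0.006..0.048 rgb [208. 206. 210.] [ 571.2 -164.8] [154.9 180.6] 79.4 [[468.0, -224.0], [646.0, -258.0], [674.0, -105.0], [497.0, -72.0]]
[350, 234, 50, 25, 1117] z 0.018..0.051 rgb [204.  35.  31.] [728.6  25. ] [100.6  65.3] 59.3 [[675.0, -2.0], [731.0, -35.0], [782.0, 52.0], [726.0, 85.0]]
[155, 264, 33, 33, 750] z 0.009..0.059 rgb [145. 137. 136.] [ 580.5 -369.8] [48.6 48.1] 26.4 [[548.0, -359.0], [569.0, -402.0], [613.0, -381.0]
[... 691 characters left out ...]
.0, 77.0]]
[295, 195, 37, 18, 625] z 0.008..0.048 rgb [158. 145. 140.] [584.1  27.2] [ 39.7 100.3] 72.5 [[530.0, 23.0], [626.0, -7.0], [638.0, 31.0], [542.0, 61.0]]
[298, 229, 82, 98, 3705] z 0.006..0.094 rgb [182. 187. 191.] [ 547.2 -254.5] [287.9 179.1] 75.4 [[424.0, -371.0], [598.0, -416.0], [670.0, -138.0], [497.0, -93.0]]
[452, 269, 72, 31, 613] z 0.006..0.013 rgb [ 97. 104. 109.] [ 811.5 -395.8] [ 65.1 139.9] 21.5 [[756.0, -343.0], [807.0, -473.0], [867.0, -449.0], [816.0, -319.0]]
[369, 284, 27, 35, 771] z 0.008..0.056 rgb [158. 145. 143.] [ 578.2 -373. ] [48.7 47.9] 66.6 [[547.0, -386.0], [591.0, -405.0], [610.0, -360.0], [566.0, -341.0]]
bench z [-0.00321983 -0.00122603  0.0007512 ]
```

```bash
python3 - <<'E'
from m import *
for n,dz in(("scene1",.002),("side1",-.001)):
    c=dict(np.load(n+".npz"));P=pts(c);P[...,2]-=dz;F=c["frame"]
    near=(c["range_z"]>0)&(P[...,0]>.44)&(P[...,0]<.70)&(P[...,1]>-.27)&(P[...,1]<-.05)
    print(n)
    for a,b in((.041,.052),(.029,.037),(.006,.0115)):
        print(a,b);blobs(P,F,near&(P[...,2]>a)&(P[...,2]<b),30)
    print('gray core top');blobs(P,F,(c["range_z"]>0)&(P[...,2]>.0445)&(P[...,2]<.053)&(P[...,0]>.5)&(P[...,0]<.66)&(P[...,1]>-.03)&(P[...,1]<.09),20)
c=capture("wrist");save("w1",c);np.savez("w1.npz",**c);print(c["T"].round(3).tolist())
E
```

```text
scene1
0.041 0.052
[232, 246, 52, 22, 275] z 0.042..0.048 rgb [176. 170. 178.] [ 633.2 -200.8] [106.7  13.5] 80.1 [[617.0, -252.0], [631.0, -254.0], [649.0, -149.0], [636.0, -147.0]]
0.029 0.037
[216, 206, 30, 57, 730] z 0.029..0.035 rgb [196. 192. 198.] [ 543.2 -221.9] [ 32.4 143. ] 79.4 [[470.0, -225.0], [611.0, -251.0], [616.0, -219.0], [476.0, -193.0]]
[234, 254, 44, 16, 86] z 0.029..0.037 rgb [113. 108. 110.] [ 635.7 -209. ] [91.6  3.2] 79.9 [[626.0, -254.0], [629.0, -254.0], [645.0, -164.0], [642.0, -164.0]]
0.006 0.0115
[254, 199, 38, 55, 850] z 0.006..0.011 rgb [235. 236. 238.] [ 564.7 -132.2] [ 53.4 151.4] 79.5 [[485.0, -145.0], [634.0, -172.0], [644.0, -120.0], [495.0, -92.0]]
[242, 206, 22, 47, 207] z 0.006..0.011 rgb [230. 231. 233.] [ 544.9 -175. ] [ 16.  132.7] 78.2 [[478.0, -169.0], [608.0, -196.0], [611.0, -181.0], [482.0, -154.0]]
gray core top
[332, 173, 22, 37, 327] z 0.045..0.050 rgb [163. 154. 153.] [587.3  35.3] [ 28.2 102.6] 71.2 [[534.0, 38.0], [631.0, 5.0], [640.0, 32.0], [543.0, 65.0]]
side1
0.041 0.052
[359, 229, 17, 29, 148] z 0.041..0.048 rgb [197. 186. 1
[... 195 characters left out ...]
] [108.8 158.3] 83.6 [[468.0, -240.0], [625.0, -258.0], [637.0, -150.0], [480.0, -132.0]]
0.006 0.0115
[298, 237, 65, 19, 638] z 0.006..0.011 rgb [248. 248. 249.] [ 563.5 -136.6] [ 62.  151.4] 77.1 [[483.0, -150.0], [630.0, -184.0], [644.0, -123.0], [497.0, -89.0]]
[338, 268, 37, 6, 72] z 0.006..0.011 rgb [175. 175. 179.] [ 583.6 -247. ] [ 6.5 83.4] 79.9 [[542.0, -243.0], [624.0, -258.0], [625.0, -251.0], [543.0, -237.0]]
gray core top
[295, 195, 37, 7, 154] z 0.045..0.049 rgb [187. 173. 170.] [586.1  31.3] [27.9 99.1] 72.6 [[535.0, 33.0], [629.0, 3.0], [638.0, 30.0], [543.0, 59.0]]
[[-1.0, 0.0, -0.001, 0.676], [-0.0, 0.956, 0.294, -0.08], [0.001, 0.294, -0.956, 0.383], [0.0, 0.0, 0.0, 1.0]]
```

View pics/w1.png

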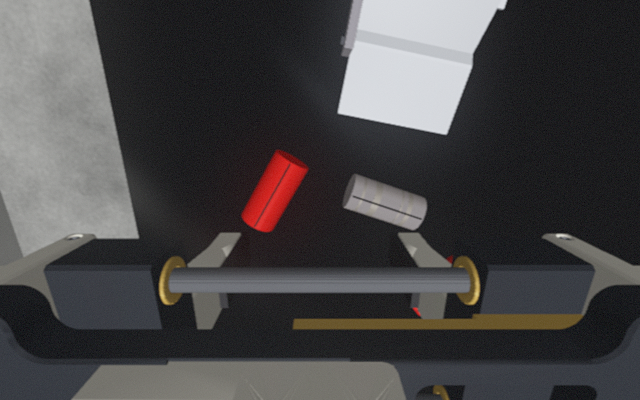

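The wrist view shows the core at (385,202), with the ramp of the cradle above it at (405,95). The red cylinder is clear at (275,190), and the other is behind the right finger. I'll go above the spot behind the core and take a close look.

Emit:
apply_moves --pt "0.5 -0.0193 0.0184 0 0 0 0" --pt "0.5 -0.0193 0.0184 0 0 0 0" --pt "0.5 -0.0193 0.0184 0 0 0 0" --pt "0.5 -0.0193 0.0184 0 0 0 0" --pt "0.5 0 0 0.025 0 0 0.0505" --pt "0.5 0 0 0.025 0 0 0.0505" --pt "0.5 0 0 0.025 0 0 0.0505" --pt "0.5 0 0 0.02 0 0 0.0505" --pt "0.5 0 0 0 0 0 0" --pt "0.5 0 0 0 0 0 0"

```text
time_s: 0.98
tcp_pos: [0.6009, 0.0769, 0.1499]
eef_rot: [179.9, -0.1, -108.0]
contact_force: [-0.0, -0.1, 1.4]
gripper_width: 0.0437
gripper_force: 0.0
```

```bash
python3 - <<'E'
from m import *
s=get_state();print(s["time_s"],s["tcp_pos"],s["eef_rot"],s["gripper_width"])
c=capture("wrist");save("w2",c);np.savez("w2.npz",**c);P=pts(c);F=c["frame"]
print(c["T"].round(3).tolist())
ok=(c["range_z"]>0)&(P[...,2]>.006)&(P[...,2]<.06)&(P[...,0]>.4)&(P[...,0]<.8)&(P[...,1]<.25)
blobs(P,F,ok)
print('core top');blobs(P,F,ok&(P[...,2]>.043)&(P[...,1]>-.05)&(P[...,1]<.1))
b=(c["range_z"]>0)&(F.max(-1)<40)&(abs(P[...,2])<.02);print('bench',np.percentile(P[b][:,2],[10,50,90]))
E
```

```text
0.9833 [0.6009113  0.07688132 0.14989621] [ 1.79903590e+02 -1.10532112e-01 -1.08029705e+02] 0.043694168876009964
[[-0.951, 0.296, 0.089, 0.578], [0.309, 0.909, 0.278, 0.001], [0.002, 0.292, -0.956, 0.288], [0.0, 0.0, 0.0, 1.0]]
[262, 127, 115, 53, 5767] z 0.028..0.048 rgb [207. 202. 201.] [589.1  34.8] [ 47.8 100.2] 70.8 [[534.0, 29.0], [629.0, -4.0], [644.0, 41.0], [550.0, 74.0]]
[141, 129, 62, 112, 5874] z 0.017..0.048 rgb [239.  64.  60.] [735.8  20.1] [100.8  47.6] 60.0 [[690.0, -12.0], [731.0, -35.0], [782.0, 52.0], [740.0, 76.0]]
[414, 192, 82, 46, 2198] z 0.016..0.048 rgb [222.  57.  53.] [482.9 149.9] [61.2 45.5] 37.9 [[445.0, 149.0], [473.0, 113.0], [521.0, 151.0], [493.0, 187.0]]
core top
[144, 133, 36, 108, 2975] z 0.043..0.048 rgb [250.  73.  68.] [736.3  19.9] [100.6  29.2] 59.6 [[698.0, -16.0], [723.0, -31.0], [774.0, 56.0], [749.0, 71.0]]
[262, 139, 115, 34, 3341] z 0.043..0.048 rgb [214. 209. 209.] [589.1  35. ] [28.8 99.9] 71.0 [[537.0, 38.0], [632.0, 5.0], [641.0, 32.0], [546.0, 65.0]]Traceback (most recent call last):
  File "<stdin>", line 8, in <module>
    return _quantile_unchecked(
        a, q, axis, out, overwrite_input, method, keepdims, weights)
    return _ureduce(a,
                    func=_quantile_ureduce_func,
    ...<5 lines>...
                    overwrite_input=overwrite_input,
                    method=method)
    r = func(a, **kwargs)
    result = _quantile(arr,
                       quantiles=q,
    ...<2 lines>...
                       out=out,
                       weights=wgt)
    slices_having_nans = np.isnan(arr[-1, ...])
                                  ~~~^^^^^^^^^
IndexError: index -1 is out of bounds for axis 0 with size 0
```

View pics/w2.png

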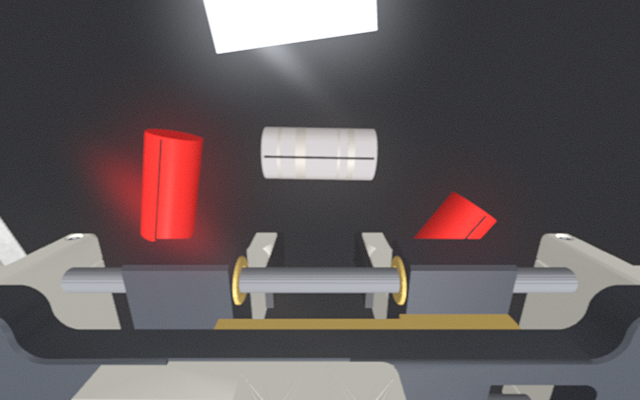

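The close look puts the core at (320,153), square to the fingers, with the ramp's foot edge from (217,53) to (378,30). I'll descend behind it and compute the ramp-foot corners from this picture.

Emit:
apply_moves --pt "0.5 -0.002 0 0.03 0 0 0" --pt "0.5 0 0 0.03 0 0 0" --pt "0.5 0 0 0.03 0 0 0" --pt "0.5 0 0 0.024 0 0 0" --pt "0.5 0 0 0 0 0 0"

```text
time_s: 1.45
tcp_pos: [0.6003, 0.0784, 0.0336]
eef_rot: [179.8, -0.2, -108.1]
contact_force: [-0.6, 0.0, -0.5]
gripper_width: 0.0439
gripper_force: 0.0
```

```bash
python3 - <<'E'
from h import *
c=dict(np.load("w2.npz"));K=c["camera_matrix"];T=c["T"]
g=(c["frame"].min(-1)>150).astype(np.uint8);g[60:]=0
k=np.where(g);
q=[]
for u in range(222,375,4):
    v=np.where(g[:,u])[0]
    if len(v): q.append((u,v.max()+.5))
def gnd(u,v,z=0):
    d=T[:3,:3]@[(u-K[0,2])/K[0,0],(v-K[1,2])/K[1,1],1]; return (T[:3,3]+d*(z-T[2,3])/d[2])[:2]*1000
A=np.array([gnd(*p) for p in q]);m=np.polyfit(A[:,0],A[:,1],1);print("edge slope deg",np.degrees(np.arctan(m[0])))
for p in((217,53),(378,30)): print(gnd(*p).round(1))
a=np.arctan(m[0]);ex=np.array([np.cos(a),np.sin(a)]);ey=np.array([-ex[1],ex[0]])
mid=(gnd(217,53)+gnd(378,30))/2; print("origin",mid-100*ey+25*ex)
s=get_state();print(s["tcp_pos"],s["eef_rot"],s["contact_force"])
E
```

```text
edge slope deg -9.306835964119092
[651.7 -80.4]
[503.4 -52.2]
origin [ 586.05767868 -169.01922268]
[0.60025786 0.07837143 0.03355845] [ 1.79770984e+02 -1.72197489e-01 -1.08109311e+02] [-0.62484306  0.03120623 -0.4790166 ]
```

Emit:
apply_moves --pt "0.5 0.0025 0 0 0 0 0" --pt "0.5 0.0025 0 0 0 0 0" --pt "0.5 0.0025 0 0 0 0 0" --pt "0.5 0.0025 0 0 0 0 0" --pt "0.5 0.0025 0 0 0 0 0" --pt "0.5 0.003 0 0 0 0 -0.0056" --pt "0.5 0.003 0 0 0 0 -0.0056" --pt "0.5 0.003 0 0 0 0 -0.0056" --pt "0.5 0.003 0 0 0 0 -0.0056" --pt "0.5 0.003 0 0 0 0 -0.0056" --pt "0.5 0.003 0 0 0 0 -0.0056" --pt "0.5 0.003 0 0 0 0 -0.0056" --pt "0.5 0.003 0 0 0 0 -0.0056" --pt "0.5 0.003 0 0 0 0 -0.0056" --pt "0.5 0.003 0 0 0 0 -0.0056" --pt "0.5 0.003 0 0 0 0 -0.0056" --pt "0.5 0.003 0 0 0 0 -0.0056" --pt "0.5 0.003 0 0 0 0 -0.0056" --pt "0.5 0.003 0 0 0 0 -0.0056" --pt "0.5 0.003 0 0 0 0 -0.0056"

```text
time_s: 3.12
tcp_pos: [0.5867, 0.0234, 0.0366]
eef_rot: [-180.0, 0.0, -100.6]
contact_force: [-0.5, 0.7, -0.0]
gripper_width: 0.0435
gripper_force: 0.1
```

```bash
cat > look.py <<'E'
from m import *
import sys
a=np.radians(-10.5);ex=np.array([np.cos(a),np.sin(a)]);ey=np.array([-ex[1],ex[0]]);o=np.array([583,-169.])
def cf(p): d=np.array(p)-o; return np.round([d@ex,d@ey],1)
def core(n,zlo=.02,zhi=.064):
    c=capture(n);P=pts(c);F=c["frame"].astype(int)
    if len(sys.argv)>1: save(n+sys.argv[1],c)
    np.savez(n+"_l.npz",**c)
    R=np.round(P,3)
    ok=(c["range_z"]>0)&(P[...,2]>zlo)&(P[...,2]<zhi)&(P[...,0]>.46)&(P[...,0]<.68)&(P[...,1]>-.23)&(P[...,1]<.1)
    k,l,s,_=cv2.connectedComponentsWithStats(ok.astype(np.uint8))
    for i in range(1,k):
        if s[i,4]>200:
            r=rect(P,l==i);print(n,s[i].tolist(),'zmax %.3f'%np.percentile(P[l==i][:,2],98),F[l==i].mean(0).round(),r[0],r[1],r[2],'cradle',cf(r[0]))
if __name__=="__main__":
    s=get_state();print(s["tcp_pos"].round(4),s["eef_rot"].round(1),s["contact_force"].round(1),'tcp cradle',cf(s["tcp_pos"][:2]*1000))
    core("wrist",.035);core("side",.035)
E
python3 look.py 3
```

```text
[0.5867 0.0234 0.0366] [-180.     0.  -100.6] [-0.5  0.7 -0. ] tcp cradle [-31.5 189.9]
wrist [235, 140, 208, 99, 15235] zmax 0.048 [149. 144. 143.] [571.8 -14.2] [ 42.3 100.7] 70.8 cradle [-39.2 150.2]
wrist [246, 242, 34, 25, 741] zmax 0.059 [95. 93. 89.] [614.    9.8] [ 9.7 20.7] 42.2 cradle [ -2.1 181.5]
wrist [357, 242, 35, 25, 741] zmax 0.059 [93. 91. 88.] [560.7  20.4] [21.8 10.5] 29.0 cradle [-56.4 182.2]
side [295, 194, 38, 22, 415] zmax 0.061 [191. 178. 172.] [572.5  -8.2] [64.6 97.9] 69.2 cradle [-39.6 156.2]
```

View pics/wrist3.png

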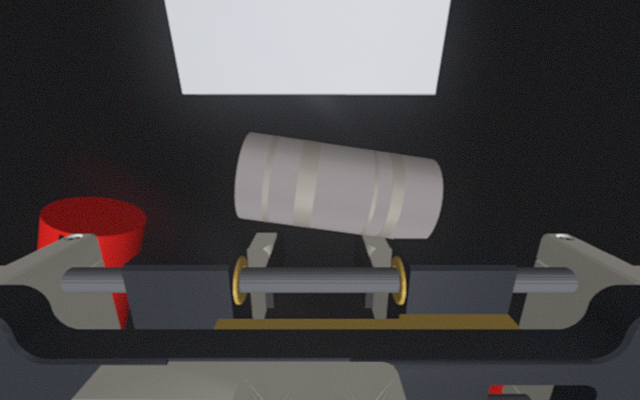

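The core (at about (338,185)) rolled ahead still tilted by about 8.5°, touching only the right finger at (375,240). The ramp foot lies at (182..437,94). I'll straighten it with a diagonal finger couple: one finger in front of the far end, one behind the near end.

Emit:
apply_moves --pt "0.5 -0.01 0 0 0 0 0" --pt "0.5 0 0 -0.03 0 0 0" --pt "0.5 0 0 -0.03 0 0 0" --pt "0.7 0 0 -0.01 0 0 0" --pt "1 0.025 0.004 0 0 0 0.066" --pt "1 0 0 0 0 0 0.066" --pt "1 0 0 0 0 0 0.066" --pt "1 0 0 0 0 0 0.066" --pt "1 0 0 0 0 0 0.066" --pt "1 0 0 0 0 0 0.066" --pt "1 0 0 0 0 0 0.066" --pt "1 0 0 0 0 0 0.066" --pt "1 0 0 0 0 0 0.066" --pt "1 0 0 0 0 0 0.066" --pt "1 0 0 0 0 0 0.066" --pt "1 0 0 0 0 0 0"

```text
time_s: 4.55
tcp_pos: [0.5801, 0.0102, 0.1065]
eef_rot: [180.0, 0.0, -166.2]
contact_force: [0.2, -0.4, -0.3]
gripper_width: 0.0873
gripper_force: 0.0
```

```bash
python3 look.py 4; python3 -c "
from h import *
print(get_state()['joints'].round(1),get_state()['gripper_width'])"
```

```text
[0.5801 0.0102 0.1065] [ 180.     0.  -166.2] [ 0.2 -0.4 -0.3] tcp cradle [-35.5 175.7]
wrist [232, 125, 111, 131, 6539] zmax 0.048 [151. 146. 146.] [569.8 -20.7] [ 42.2 100.3] 70.9 cradle [-40.  143.4]
wrist [0, 197, 118, 41, 1674] zmax 0.046 [129. 126. 132.] [ 635.7 -189.8] [83.4 12. ] 79.3 cradle [ 55.6 -10.8]
side [295, 206, 39, 11, 347] zmax 0.048 [195. 180. 176.] [566.9 -25.2] [38.1 99. ] 70.0 cradle [-42.  138.5]
[ 20.3  19.  -21.7   0.  -49.3 -96. ] 0.08756432368186327
```

Emit:
apply_moves --pt "1 0.0087 -0.0138 0 0 0 0" --pt "1 0.0087 -0.0138 0 0 0 0" --pt "1 0 0 0 0 0 0" --pt "1 0 0 0 0 0 0"

```text
time_s: 4.98
tcp_pos: [0.5692, -0.0227, 0.1066]
eef_rot: [180.0, -0.0, -166.0]
contact_force: [0.3, -0.1, 0.1]
gripper_width: 0.0876
gripper_force: 0.0
```

```bash
python3 look.py 5
```

```text
[ 0.5692 -0.0227  0.1066] [ 180.   -0. -166.] [ 0.3 -0.1  0.1] tcp cradle [-40.2 141.3]
wrist [270, 151, 110, 116, 6012] zmax 0.048 [149. 145. 144.] [569.7 -21. ] [ 42.2 100.2] 71.0 cradle [-40.  143.1]
wrist [43, 219, 64, 20, 583] zmax 0.046 [126. 123. 128.] [ 631.6 -210.4] [41.3 11.1] 81.0 cradle [ 55.3 -31.9]
side [295, 206, 39, 11, 353] zmax 0.048 [195. 181. 176.] [566.6 -26. ] [37.4 98.7] 70.7 cradle [-42.2 137.6]
```

View pics/wrist5.png

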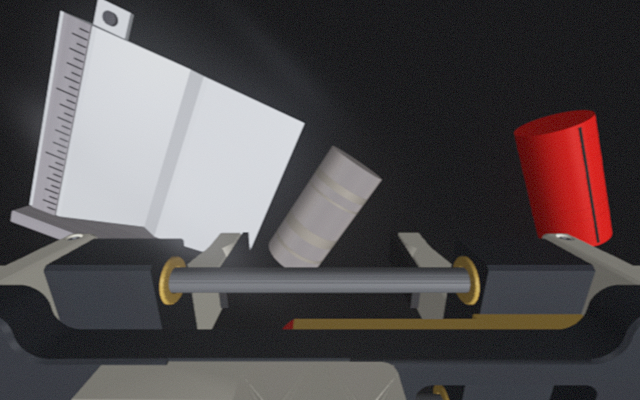

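The core is at (325,207), diagonal between the fingers, with the left finger between it and the ramp. The geometry is as planned, so I'll descend and twist.

Emit:
apply_moves --pt "1 0.001 0.001 0.025 0 0 0" --pt "1 0 0 0.025 0 0 0" --pt "1 0 0 0.023 0 0 0" --pt "1 0 0 0 0 0 0" --pt "1 0 0 0 0 0 -0.0167" --pt "1 0 0 0 0 0 -0.0167" --pt "1 0 0 0 0 0 -0.0167" --pt "1 0 0 0 0 0 -0.0167" --pt "1 0 0 0 0 0 -0.0167" --pt "1 0 0 0 0 0 -0.0167" --pt "1 0 0 0 0 0 -0.0167" --pt "1 0 0 0 0 0 -0.0167" --pt "1 0 0 0 0 0 -0.0167" --pt "1 0 0 0 0 0 -0.0167" --pt "1 0 0 0 0 0 -0.0167" --pt "1 0 0 0 0 0 -0.0167" --pt "1 0 0 0 0 0 -0.0167" --pt "1 0 0 0 0 0 -0.0167" --pt "1 0 0 0 0 0 0"

```text
time_s: 6.67
tcp_pos: [0.5694, -0.0204, 0.0349]
eef_rot: [-180.0, 0.1, -144.8]
contact_force: [0.3, -0.6, 1.3]
gripper_width: 0.0877
gripper_force: 0.3
```

```bash
python3 look.py 6
```

```text
[ 0.5694 -0.0204  0.0349] [-1.800e+02  1.000e-01 -1.448e+02] [ 0.3 -0.6  1.3] tcp cradle [-40.5 143.7]
wrist [262, 174, 152, 93, 7140] zmax 0.047 [147. 142. 142.] [557.8 -18.8] [41.9 75.9] 79.3 cradle [-52.1 143.1]
wrist [0, 193, 55, 59, 1701] zmax 0.046 [120. 118. 122.] [ 640.8 -163.6] [31.6 12.9] 80.7 cradle [55.8 15.8]
wrist [187, 244, 54, 23, 913] zmax 0.058 [114. 114. 112.] [593.3 -67.1] [10.3 22.8] 0.7 cradle [ -8.4 102.1]
wrist [397, 244, 54, 23, 909] zmax 0.058 [94. 93. 89.] [534.9  15.6] [10.2 22.9] 67.9 cradle [-80.9 172.7]
wrist [215, 293, 119, 36, 2696] zmax 0.062 [145. 140. 140.] [604.7 -26.5] [35.  58.8] 20.3 cradle [ -4.6 144.1]
wrist [403, 293, 20, 22, 243] zmax 0.063 [63. 62. 63.] [549.2  19.8] [11.8  4.8] 34.7 cradle [-67.6 179.5]
side [292, 196, 45, 25, 454] zmax 0.062 [170. 159. 151.] [556.1 -30.7] [ 64.2 128.5] 40.4 cradle [-51.7 131.1]
```

View pics/wrist6.png

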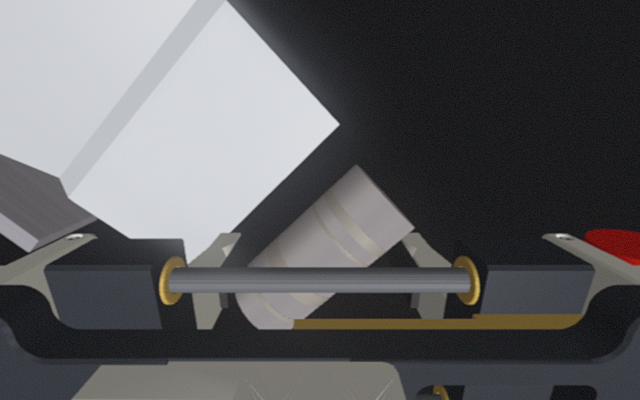

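The core, around (330,250), is now parallel to the ramp edge. I'll release the twist, lift, turn square and go behind it again.

Emit:
apply_moves --pt "1 0 0 0 0 0 0.03" --pt "1 0 0 0 0 0 0.03" --pt "1 0 0 0 0 0 0.04" --pt "1 0 0 -0.025 0 0 0" --pt "1 0 0 -0.025 0 0 0" --pt "0.8 0 0 -0.022 0 0 0" --pt "0.6 0 0 0 0 0 -0.0733" --pt "0.5 0 0 0 0 0 -0.0733" --pt "0.5 0 0 0 0 0 -0.0733" --pt "0.5 0 0 0 0 0 -0.0733" --pt "0.5 0 0 0 0 0 -0.0733" --pt "0.5 0 0 0 0 0 -0.0733" --pt "0.5 0 0 0 0 0 -0.0733" --pt "0.5 0 0 0 0 0 -0.0733" --pt "0.5 -0.024 0 0 0 0 0" --pt "0.5 -0.024 0 0 0 0 0" --pt "0.5 0 0 0 0 0 0" --pt "0.5 0 0 0 0 0 0"

```text
time_s: 8.27
tcp_pos: [0.5782, 0.0276, 0.1059]
eef_rot: [-180.0, 0.0, -101.1]
contact_force: [-0.3, -1.0, -0.3]
gripper_width: 0.0437
gripper_force: 0.0
```

```bash
python3 look.py
```

```text
[0.5782 0.0276 0.1059] [-180.     0.  -101.1] [-0.3 -1.  -0.3] tcp cradle [-40.5 192.4]
wrist [250, 127, 141, 58, 7555] zmax 0.048 [151. 146. 145.] [569.9 -20.8] [ 42.7 100.3] 79.5 cradle [-39.9 143.3]
side [294, 205, 40, 14, 361] zmax 0.048 [194. 180. 175.] [565.8 -26.8] [ 40.6 101.3] 75.0 cradle [-42.8 136.7]
```

Emit:
apply_moves --pt "0.5 0 0 0.025 0 0 -0.0067" --pt "0.5 0 0 0.025 0 0 0" --pt "0.5 0 0 0.02 0 0 0" --pt "0.5 0.003 0 0 0 0 0" --pt "0.5 0.003 0 0 0 0 0" --pt "0.5 0.003 0 0 0 0 0" --pt "0.5 0.002 0 0 0 0 0" --pt "0.5 0.002 0 0 0 0 0" --pt "0.5 0.002 0 0 0 0 0" --pt "0.5 0.002 0 0 0 0 0" --pt "0.5 0.003 0 0 0 0 0" --pt "0.5 0.003 0 0 0 0 0" --pt "0.5 0.003 0 0 0 0 0" --pt "0.5 0.003 0 0 0 0 0" --pt "0.5 0.003 0 0 0 0 0" --pt "0.5 0.003 0 0 0 0 0" --pt "0.5 0.003 0 0 0 0 0" --pt "0.5 0.003 0 0 0 0 0" --pt "0.5 0.003 0 0 0 0 0"

```text
time_s: 9.95
tcp_pos: [0.5698, -0.0171, 0.0355]
eef_rot: [180.0, -0.0, -100.5]
contact_force: [-0.0, 0.9, 0.5]
gripper_width: 0.0441
gripper_force: 0.2
```

```bash
python3 look.py
```

```text
[ 0.5698 -0.0171  0.0355] [ 180.    -0.  -100.5] [-0.   0.9  0.5] tcp cradle [-40.7 147. ]
wrist [69, 0, 46, 29, 1025] zmax 0.046 [120. 118. 123.] [ 642.7 -153. ] [10.5 11.6] 83.0 cradle [55.8 26.6]
wrist [218, 162, 208, 77, 15117] zmax 0.048 [152. 147. 147.] [563.9 -52. ] [ 42.  100.8] 79.5 cradle [-40.1 111.6]
wrist [246, 243, 34, 24, 703] zmax 0.058 [96. 94. 90.] [597.  -30.6] [ 9.7 20.7] 41.8 cradle [-11.5 138.6]
wrist [358, 243, 34, 24, 713] zmax 0.058 [93. 91. 88.] [543.  -20.7] [20.5  9.5] 25.1 cradle [-66.4 138.5]
side [296, 200, 41, 25, 534] zmax 0.062 [186. 173. 167.] [561.9 -46.3] [65.  99.7] 82.1 cradle [-43.1 116.8]
```

Emit:
apply_moves --pt "0.5 0.003 0 -0.0003 0 0 0" --pt "0.5 0.003 0 -0.0003 0 0 0" --pt "0.5 0.003 0 -0.0003 0 0 0" --pt "0.5 0.003 0 -0.0003 0 0 0" --pt "0.5 0.003 0 -0.0004 0 0 0" --pt "0.5 0.003 0 -0.0004 0 0 0" --pt "0.5 0.003 0 -0.0004 0 0 0" --pt "0.5 0.003 0 -0.0004 0 0 0" --pt "0.5 0.003 0 -0.0004 0 0 0" --pt "0.5 0.003 0 -0.0004 0 0 0" --pt "0.5 0.003 0 -0.0004 0 0 0" --pt "0.5 0.003 0 -0.0004 0 0 0" --pt "0.5 0.003 0 -0.0004 0 0 0" --pt "0.5 0.003 0 -0.0004 0 0 0" --pt "0.5 0.003 0 -0.0004 0 0 0" --pt "0.5 0.003 0 -0.0004 0 0 0" --pt "0.5 0.003 0 -0.0004 0 0 0" --pt "0.5 0.003 0 -0.0004 0 0 0" --pt "0.5 0.003 0 -0.0004 0 0 0" --pt "0.5 0.003 0 -0.0004 0 0 0"

```text
time_s: 11.72
tcp_pos: [0.5588, -0.076, 0.0432]
eef_rot: [180.0, 0.0, -100.5]
contact_force: [0.3, 3.4, 2.9]
gripper_width: 0.0433
gripper_force: 1.9
```

```bash
python3 look.py 7
```

```text
[ 0.5588 -0.076   0.0432] [ 180.     0.  -100.5] [0.3 3.4 2.9] tcp cradle [-40.7  87. ]
wrist [83, 0, 66, 164, 5548] zmax 0.046 [133. 131. 137.] [ 637.  -184.2] [72.6 12.3] 79.3 cradle [55.9 -5.1]
wrist [219, 155, 205, 112, 18056] zmax 0.058 [140. 136. 136.] [ 554.8 -102.2] [ 64.6 100.8] 79.5 cradle [-39.9  60.5]
side [299, 211, 44, 29, 693] zmax 0.062 [187. 174. 168.] [ 552.3 -102.2] [ 71.7 100.4] 79.8 cradle [-42.4  60.1]
```

View pics/wrist7.png

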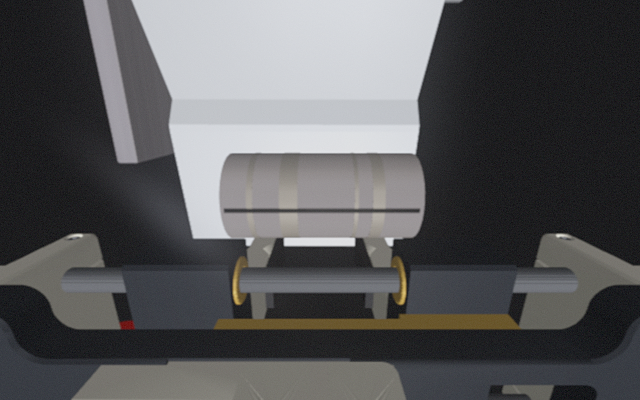

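The core, at (322,195), is on the ramp, square to it, with both fingers behind. I'll go on over the lip.

Emit:
apply_moves --pt "0.5 0.003 0 -0.0004 0 0 0" --pt "0.5 0.003 0 -0.0004 0 0 0" --pt "0.5 0.003 0 -0.0004 0 0 0" --pt "0.5 0.003 0 -0.0004 0 0 0" --pt "0.5 0.003 0 -0.0004 0 0 0" --pt "0.5 0.003 0 -0.0004 0 0 0" --pt "0.5 0.003 0 -0.0004 0 0 0" --pt "0.5 0.003 0 -0.0004 0 0 0" --pt "0.5 0.003 0 0 0 0 0" --pt "0.5 0.003 0 0 0 0 0" --pt "0.5 0.003 0 0 0 0 0" --pt "0.5 0.002 0 0 0 0 0" --pt "0.5 0.002 0 0 0 0 0" --pt "0.5 0.0015 0 0 0 0 0" --pt "0.5 0.0015 0 0 0 0 0" --pt "0.5 0.0015 0 0 0 0 0" --pt "0.5 0 0 0 0 0 0" --pt "0.5 0 0 0 0 0 0"

```text
time_s: 13.32
tcp_pos: [0.5512, -0.1166, 0.0463]
eef_rot: [180.0, -0.0, -100.5]
contact_force: [0.1, 0.0, -0.3]
gripper_width: 0.0439
gripper_force: 0.0
```

```bash
python3 look.py 8
```

```text
[ 0.5512 -0.1166  0.0463] [ 180.    -0.  -100.5] [ 0.1  0.  -0.3] tcp cradle [-40.8  45.7]
wrist [104, 72, 60, 165, 4953] zmax 0.046 [136. 133. 139.] [ 636.1 -189.9] [83.8 12. ] 78.8 cradle [ 56.  -10.9]
wrist [218, 133, 206, 84, 16432] zmax 0.053 [152. 148. 148.] [ 543.6 -162.9] [ 45.9 100.8] 79.4 cradle [-39.9  -1.2]
wrist [246, 235, 37, 32, 874] zmax 0.063 [105. 104. 102.] [ 577.5 -126.8] [12.1 25.2] 30.6 cradle [-13.1  40.5]
wrist [355, 235, 37, 32, 881] zmax 0.064 [102. 100.  98.] [ 526.8 -117.4] [25.4 11.9] 38.3 cradle [-64.7  40.5]
side [302, 222, 46, 31, 773] zmax 0.061 [199. 186. 180.] [ 542.5 -150.7] [ 76.8 100.7] 81.8 cradle [-43.2  10.6]
```

View pics/wrist8.png

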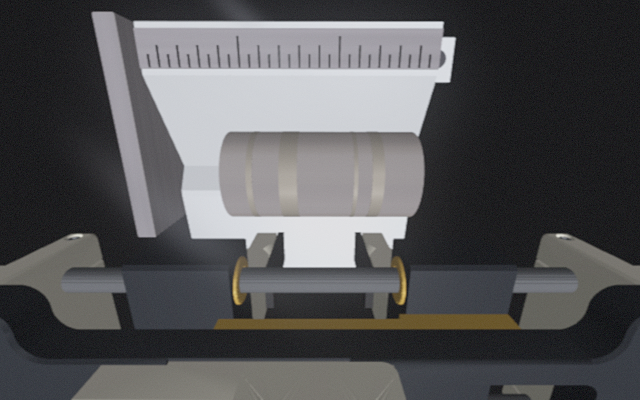

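The core at (321,174) lies in the V, parallel to it, with its top at 53 mm as it should be. The fingers are clear. Next I'll go round to the open end with the fingers shut.

Emit:
apply_moves --pt "0.5 -0.004 0 -0.025 0 0 0" --pt "0.3 0 0 -0.027 0 0 0" --pt "0 0.0127 0.0205 0 0 0 0" --pt "0 0.0127 0.0205 0 0 0 0" --pt "0 0.0127 0.0205 0 0 0 0" --pt "0 0.0127 0.0205 0 0 0 0" --pt "0 0 0 0 0 0 0" --pt "0 0 0 0 0 0 0" --pt "0 0 0 0.02 0 0 0" --pt "0 0 0 0.02 0 0 0" --pt "0 0 0 0.018 0 0 0" --pt "0 0 0 0 0 0 0" --pt "0 0 0 0 0 0 0"

```text
time_s: 14.5
tcp_pos: [0.4623, -0.1474, 0.0398]
eef_rot: [179.9, -0.0, -100.5]
contact_force: [-0.1, 1.1, -0.8]
gripper_width: 0.0001
gripper_force: 0.0
```

```bash
python3 look.py 9;python3 -c "
from h import *
print(get_state()['gripper_width'])"
```

```text
[ 0.4623 -0.1474  0.0398] [ 179.9   -0.  -100.5] [-0.1  1.1 -0.8] tcp cradle [-122.6   -0.7]
wrist [0, 198, 21, 68, 702] zmax 0.044 [93. 90. 94.] [ 629.2 -196.7] [36.4  4.9] 79.2 cradle [ 50.5 -18.8]
wrist [72, 219, 192, 48, 6194] zmax 0.052 [145. 141. 141.] [ 541.2 -176.2] [ 20.  100.7] 79.2 cradle [-39.8 -14.7]
wrist [308, 240, 16, 27, 336] zmax 0.061 [60. 59. 58.] [ 465.  -157.5] [9.  6.5] 22.1 cradle [-118.1  -10.2]
wrist [111, 293, 90, 3, 250] zmax 0.049 [167. 163. 164.] [ 556.6 -147.6] [ 6.8 51.6] 79.3 cradle [-29.9  16.2]
side [302, 234, 46, 18, 611] zmax 0.053 [205. 192. 187.] [ 540.6 -165.5] [ 46.8 102.1] 76.0 cradle [-42.3  -4.3]
0.00032134779730674974
```

View pics/wrist9.png

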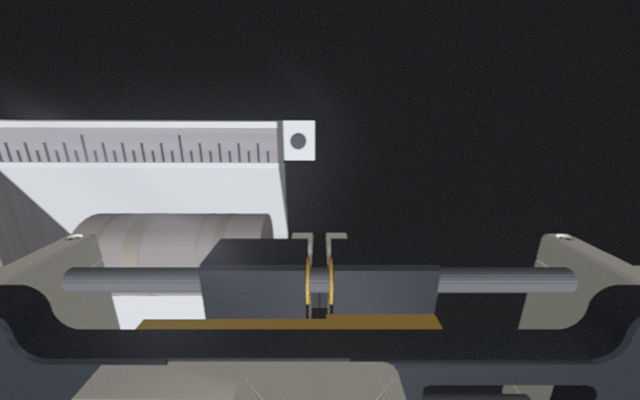

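The shut fingers at (319,245) stand off the core's near end at (270,240), in line with the V. I'll push along the V.

Emit:
apply_moves --pt "0 0 -0.003 0 0 0 0" --pt "0 0 -0.003 0 0 0 0" --pt "0 0 -0.003 0 0 0 0" --pt "0 0 -0.003 0 0 0 0" --pt "0 0 -0.003 0 0 0 0" --pt "0 0 -0.002 0 0 0 0" --pt "0 0 -0.002 0 0 0 0" --pt "0 0 -0.002 0 0 0 0" --pt "0 0 -0.002 0 0 0 0" --pt "0 0 -0.002 0 0 0 0" --pt "0 0 -0.002 0 0 0 0" --pt "0 0 -0.002 0 0 0 0" --pt "0 0 -0.002 0 0 0 0" --pt "0 0 -0.002 0 0 0 0" --pt "0 0 -0.002 0 0 0 0"

```text
time_s: 15.85
tcp_pos: [0.4967, -0.154, 0.0403]
eef_rot: [180.0, -0.0, -100.5]
contact_force: [-3.9, 0.4, 3.3]
gripper_width: 0.0007
gripper_force: 2.1
```

```bash
python3 look.py
```

```text
[ 0.4967 -0.154   0.0403] [ 180.    -0.  -100.5] [-3.9  0.4  3.3] tcp cradle [-87.6  -1. ]
wrist [22, 170, 55, 77, 2424] zmax 0.046 [135. 132. 138.] [ 631.7 -211.3] [39.6 12.7] 79.5 cradle [ 55.6 -32.7]
wrist [96, 220, 191, 47, 6263] zmax 0.052 [145. 141. 141.] [ 563.4 -180.1] [ 19.9 100.7] 79.3 cradle [-17.2 -14.5]
wrist [308, 240, 22, 27, 475] zmax 0.061 [81. 80. 80.] [ 497.2 -162.3] [ 7.2 11.8] 79.6 cradle [-85.6  -9. ]
side [298, 233, 60, 19, 758] zmax 0.061 [200. 188. 181.] [ 544.8 -169.2] [ 38.7 137.1] 78.9 cradle [-37.5  -7.2]
```

Emit:
apply_moves --pt "0 0 -0.002 0 0 0 0" --pt "0 0 -0.002 0 0 0 0" --pt "0 0 -0.002 0 0 0 0" --pt "0 0 -0.002 0 0 0 0" --pt "0 0 -0.002 0 0 0 0" --pt "0 0 -0.002 0 0 0 0" --pt "0 0 -0.001 0 0 0 0" --pt "0 0 -0.001 0 0 0 0" --pt "0 0 -0.001 0 0 0 0" --pt "0 0 -0.001 0 0 0 0" --pt "0 0 0 0 0 0 0"

```text
time_s: 16.87
tcp_pos: [0.5125, -0.1569, 0.0403]
eef_rot: [-180.0, -0.0, -100.5]
contact_force: [-2.2, 0.6, 1.6]
gripper_width: 0.0001
gripper_force: 1.1
```

Emit:
apply_moves --pt "0 0 -0.001 0 0 0 0" --pt "0 0 0 0 0 0 0"

```text
time_s: 17.03
tcp_pos: [0.5134, -0.1571, 0.0404]
eef_rot: [-180.0, -0.0, -100.5]
contact_force: [-3.3, -0.2, 0.5]
gripper_width: 0.0004
gripper_force: 1.2
```

```bash
python3 look.py
```

```text
[ 0.5134 -0.1571  0.0404] [-180.    -0.  -100.5] [-3.3 -0.2  0.5] tcp cradle [-70.6  -0.9]
wrist [57, 170, 230, 97, 8314] zmax 0.052 [143. 140. 141.] [ 588.7 -188.5] [ 43.5 116.5] 63.3 cradle [  9.2 -18.1]
wrist [308, 239, 22, 28, 474] zmax 0.061 [83. 82. 83.] [ 513.9 -165.2] [ 7.7 11.8] 78.9 cradle [-68.6  -8.9]
wrist [111, 293, 90, 18, 291] zmax 0.048 [134. 131. 132.] [ 611.7 -157.5] [57.4 13.9] 3.6 cradle [26.1 16.5]
side [305, 229, 67, 23, 847] zmax 0.061 [201. 189. 184.] [ 574.8 -163. ] [ 77.4 152.8] 65.1 cradle [-9.2  4.4]
```

Emit:
apply_moves --pt "0 0 -0.001 0 0 0 0" --pt "0 0 0 0 0 0 0"

```text
time_s: 17.3
tcp_pos: [0.5143, -0.1572, 0.0404]
eef_rot: [-180.0, -0.0, -100.5]
contact_force: [-1.6, 0.5, 1.1]
gripper_width: 0.0006
gripper_force: 1.2
```

Emit:
apply_moves --pt "0 0 -0.001 0 0 0 0" --pt "0 0 0 0 0 0 0"

```text
time_s: 17.47
tcp_pos: [0.5151, -0.1574, 0.0403]
eef_rot: [180.0, -0.0, -100.5]
contact_force: [-3.2, 0.0, 2.5]
gripper_width: 0.0005
gripper_force: 1.9
```

Emit:
apply_moves --pt "0 0 -0.001 0 0 0 0" --pt "0 0 0 0 0 0 0"

```text
time_s: 17.63
tcp_pos: [0.5152, -0.1575, 0.0403]
eef_rot: [179.9, -0.0, -100.6]
contact_force: [-6.7, 3.5, 4.9]
gripper_width: 0.0003
gripper_force: 3.8
```

Emit:
apply_moves --pt "0 0 -0.0007 0 0 0 0" --pt "0 0 0 0 0 0 0"

```text
time_s: 17.8
tcp_pos: [0.5152, -0.1575, 0.0403]
eef_rot: [179.8, -0.0, -100.6]
contact_force: [-8.5, 4.5, 7.8]
gripper_width: 0.0002
gripper_force: 5.1
```

The tool has stopped while the force rises, so the core is against the stop. I'll back off and check.

Emit:
apply_moves --pt "0 0 -0.0005 0 0 0 0" --pt "0 0 0 0 0 0 0" --pt "0 0 0.002 0 0 0 0" --pt "0 0 0.006 0 0 0 0" --pt "0 0 0.012 0 0 0 0" --pt "0 0 0.015 -0.01 0 0 0" --pt "0 0 0 -0.035 0 0 0" --pt "0 0 0 -0.035 0 0 0" --pt "0 -0.02 0 -0.035 0 0 0" --pt "0 -0.03 0 -0.02 0 0 0" --pt "0 -0.03 -0.02 0 0 0 0" --pt "0 -0.02 -0.03 0 0 0 0" --pt "0 0 -0.03 0 0 0 0" --pt "0 0 0 0 0 0 0" --pt "0 0 0 0 0 0 0"

```text
time_s: 19.05
tcp_pos: [0.5813, -0.0674, 0.1747]
eef_rot: [-180.0, 0.0, -100.5]
contact_force: [0.0, -0.3, -1.3]
gripper_width: 0.0004
gripper_force: 0.0
```

```bash
python3 look.py 10 && python3 - <<'E'
from look import *
c=dict(np.load("wrist_l.npz"));P=pts(c)
ok=(c["range_z"]>0)&(P[...,2]>.0465)&(P[...,2]<.06)&(P[...,1]<-.1)
blobs(P,c["frame"],ok)
E
```

```text
[ 0.5813 -0.0674  0.1747] [-180.     0.  -100.5] [ 0.  -0.3 -1.3] tcp cradle [-20.2  99.6]
wrist [226, 25, 128, 101, 7039] zmax 0.053 [153. 149. 150.] [ 587.5 -180.7] [ 82.9 110.1] 79.4 cradle [  6.6 -10.7]
side [320, 229, 53, 23, 705] zmax 0.053 [204. 191. 188.] [ 584.8 -181.2] [ 79.5 110.8] 79.7 cradle [  4.  -11.7]
[239, 68, 115, 42, 4264] z 0.047..0.054 rgb [158. 154. 154.] [ 584.4 -170.3] [ 34.3 100.2] 79.5 [[532.0, -178.0], [631.0, -196.0], [637.0, -163.0], [538.0, -144.0]]
```

View pics/wrist10.png

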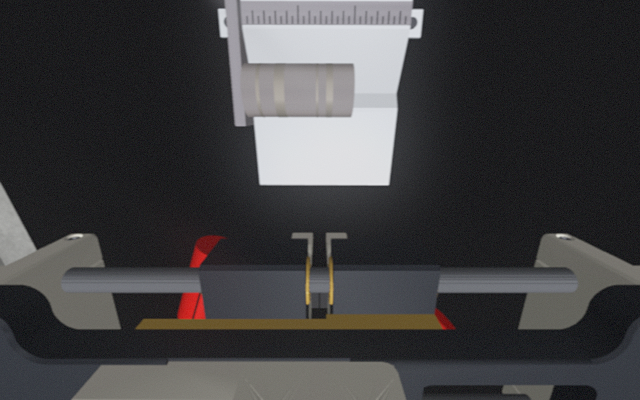

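The core at (298,90) lies in the V with its end on the stop at (238,90). Core plus stop plate measure 110 mm (100 + 10), so there is no gap, and the gripper is clear. I'll hand it in.

```bash
python3 -c "
from plant import close_job
print(close_job())"
```

```text
the job is handed in; nothing more can be done
None
```

The core was rolled up the ramp into the V and pushed home against the end stop; the last look showed no gap and the gripper clear, and I handed the job in at about 19 s. Partway along the bench I had to straighten it with a finger on each side, without gripping or lifting it.

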